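Test a touch strip with a light fingertip

ROBOT

A 6-joint arm with a two-finger parallel gripper is mounted at the origin on the work surface. World frame = base frame: x ahead of the robot, y to its left, z up, the work surface at z = 0. Lengths are in m, angles in rad, forces in N, time in s.
With the tool pointing down it reaches from about 0.375 to 0.9 m from the base axis. Payload 3.1 kg.
Tool frame: the origin (TCP) lies on the centre line of the jaws, within the pads' length; the fingertips stand 19 mm ahead of it and the grasp point (between the pads) is the TCP; z points along the fingers, y is the line along which they close (so a half turn about z gives the same grasp; the last joint's range is limited). The gripper opens to 85 mm and grips with 20 to 120 N. Pads are 22 mm wide; open, the fingers measure 114 mm over their backs; the gripper's body (76 mm by 85 mm) begins 54 mm behind the grasp point. The pads swing forward as they close: fully open they stand 13 mm farther back than shut.
Start: joints at [1.04, 0.527, 1.433, -0, 1.181, -0.178], TCP at [0.216, 0.586, 0.25] pointing down, gripper open.
Joint ranges: [-3.08, 3.08], [-0.75, 2.2], [0.22, 2.44], [-1.43, 4.57], [0, 2.65], [-2.85, 2.85]. Speed limits (rad/s): [2.79, 2.79, 3.14, 3.14, 3.14, 3.14].

INTERFACE

Orientations are given as a unit quaternion [x, y, z, w].
In Python, from station import manip, cams, sign_off gives the robot as it stands.
- The arm moves only by the tool carry_out, never from a script. Its argument "targets" is a list that holds one entry, the list of rows, each a list of 7 numbers: the shift along the tool's x, y, z in cm, then the turn, a rotation vector about the tool's x, y, z in degrees, then the finger opening in cm, from 0 to 8.54. A call has 1 to 12 rows; each row is the pose to reach, as a shift and turn from the pose commanded when the call began, along the tool's axes at that moment; what a row does not reach only later rows make up. A row lasts 1/12 s, in which the tool goes at most 41.7 mm and 7.16 degrees, less where a joint would pass 70% of its speed; a pose out of reach is approached as far as the arm can. A call with a gripper value outside its range is refused whole. The fingers move at their own pace and stop on an object; "force" is the grip in N (left out, the last holds). Time passes only in rows, so rows that repeat a pose let the fingers close. It gives the time, the measured TCP pose, the force, the opening and the grip force at its end, in the units of the state.
- manip.sense(): the state, without advancing time (a new reading comes with each control period).
- cams.snapshot(name): name is "side" or "top" or "wrist"; returns the picture (480x640x3 uint8, red, green, blue); there is no depth.
- cams.camera_info(name): a dict with "K" (3x3 intrinsics, pixels), "T" (4x4, takes a point from camera to world coordinates). Camera axes: x right, y down, z forward; pixel columns grow to the right and rows downward; lengths in m; the calibration is good to about 2 mm. A picture is of the moment at which its call begins: read the wrist's pose just before it. camera_info takes no time and is no camera call; for the wrist camera it gives the pose at the moment of the call.
- sign_off(): hands the job in; it is judged then, once.
The state is a dict: "t": time; "q": joint angles; "qd": joint speeds; "tau": joint torques, N m; "tcp_pos": TCP position; "tool_rot": TCP orientation; "force": force on the tool from outside, world axes, zero at the start; "ft_torque": the same for the moment, N m; "finger_gap": opening from 0.0 (shut) to 1.0 (fully open); "gripper_force": force on a finger pad.
Only numpy, scipy, OpenCV 4.12 (cv2) and the standard library are available. Lean on these libraries where they do the work, as an engineer would, in place of code of your own. Each camera call takes 0.05 s, during which the arm holds its last target. There are 200 camera calls.

TASK

Test the U-shaped touch strip on the grey trainer: run the fingertips lightly along the copper from the round pad, round both corners, to the last, square-cut piece, so that each of the seven pieces is touched in turn, then lift clear. Press gently, never pushing the sprung strip down to its stop, and do not lift the trainer or shift it from its place. Leave the spool inside the U, the tin, the phone and the tweezers where they are.

Things in the scene. Friction and masses are not known exactly. Their poses are not given: they have to be found in the camera images.
- trainer: touch-strip trainer: loose grey metal case, 210 (x) by 160 (y) by 30 mm high, 1.3 to 2 kg, flat on the table at any yaw. Origin: centre of its underside, z up. 12 mm above its top, a U-shaped green board 24 mm wide carries seven copper pieces with gaps of 3 mm: one leg along +x (round pad, pieces 2, 3), the cross leg along -y (4, 5), the other leg along -x (6, 7)
- strip (a joint): how far the whole touch strip (all pieces together, on springs) is pressed straight down, m: 0 = free, 0.010 = on its stop. It starts to give at about 1 N and then stiffens by 0.5 N per mm (about 3 N at 4 mm, 5.5 N at 9 mm); it springs back when let go
- piece1: the round copper pad, 36 mm across, 3 mm thick, where the strip starts. Origin: centre of its top face, z up, 47 mm above the table when not pressed, at x = -70, y = +50 mm in the trainer's frame
- piece2: copper bar, 16 mm wide, 3 mm thick, 48 mm long along its x axis (x points the way the fingertip travels). Origin: centre of its top face, z up, 47 mm above the table when not pressed, at x = -25, y = 50 mm in the trainer's frame
- piece3: copper bar, 16 mm wide, 3 mm thick, 48 mm long along its x axis (x points the way the fingertip travels). Origin: centre of its top face, z up, 47 mm above the table when not pressed, at x = 26, y = 50 mm in the trainer's frame; its end meets the first corner
- piece4: copper bar, 16 mm wide, 3 mm thick, 56.5 mm long along its x axis (x points the way the fingertip travels). Origin: centre of its top face, z up, 47 mm above the table when not pressed, at x = 62, y = 29.75 mm in the trainer's frame; first half of the cross leg of the U, starting at the first corner
- piece5: copper bar, 16 mm wide, 3 mm thick, 56.5 mm long along its x axis (x points the way the fingertip travels). Origin: centre of its top face, z up, 47 mm above the table when not pressed, at x = 62, y = -29.75 mm in the trainer's frame; second half of the cross leg, ending at the second corner
- piece6: copper bar, 16 mm wide, 3 mm thick, 48 mm long along its x axis (x points the way the fingertip travels). Origin: centre of its top face, z up, 47 mm above the table when not pressed, at x = 26, y = -50 mm in the trainer's frame; it starts at the second corner
- piece7: copper bar, 16 mm wide, 3 mm thick, 48 mm long along its x axis (x points the way the fingertip travels). Origin: centre of its top face, z up, 47 mm above the table when not pressed, at x = -25, y = -50 mm in the trainer's frame; its free end, cut square, is the end of the strip
- spool: small solder spool, 32 mm across, 30 mm high, standing loose on the trainer's case inside the U, its top 60 mm above the table. Origin: centre of its underside. To be left alone
- tin: flat round brass tin, 56 mm across, 16 mm high, lying on the table near the trainer. Origin: centre of its underside. To be left alone
- phone: black phone, 150 (x) by 74 (y) by 9 mm, lying on the table near the trainer. Origin: centre of its underside. To be left alone
- tweezers: steel tweezers, 120 mm long (x), about 14 mm wide, 8 mm high, lying on the table near the trainer. Origin: centre of its underside. To be left alone

How it is judged:
By the outcome, as a careful person would: the job done as asked, in the order asked, and still so for the second after the job is handed in, with the robot touching nothing.
It also fails if it takes over 42 s, if anything falls off the work surface, if the arm or the gripper's body presses on something with over 40 N, if the wrist force passes 120 N, or if a joint passes its speed limit or range.

## Working session

There is one attempt and no reset: what is moved stays moved. The work goes in short steps, Python scripts to look and compute and a tool call to move; the robot and the scene stay as the last step left them, time stands still between calls to the robot, and variables do not carry over. Pictures are saved under pics/ and viewed, at most 10 in all, crops included, and the job is handed in when it is done.

Besides the shell and the picture viewer there is one more tool, called after "Call:" as name([rows], argument=value, ...), one row to a line, values as JSON. carry_out: Moves the arm, as the interface text tells. Its arguments: {"type":"object","properties":{"targets":{"type":"array"},"force":{"type":"number"}},"required":["targets"]}

```bash
mkdir -p pics
python3 - <<'E'
from station import manip,cams
import cv2,numpy as np
s=manip.sense();print({k:np.round(v,3).tolist() for k,v in s.items()})
for n in("top","side"):
    cv2.imwrite(f"pics/{n}0.png",cams.snapshot(n)[:,:,::-1]);i=cams.camera_info(n);print(n,np.round(i["K"],1).tolist(),np.round(i["T"],3).tolist())
E
```

```text
{'t': 0.0, 'q': [1.04, 0.528, 1.434, 0.0, 1.181, -0.178], 'qd': [0.001, 0.001, -0.001, 0.001, 0.0, -0.001], 'tau': [0.002, -44.234, -17.803, -0.0, 0.008, -0.0], 'tcp_pos': [0.216, 0.586, 0.249], 'tool_rot': [0.176, 0.984, -0.001, -0.0], 'force': [0.269, 0.367, -0.488], 'ft_torque': [0.007, 0.027, -0.003], 'gripper_force': 0.0, 'finger_gap': 0.996}
top [[463.7, 0.0, 325.4], [0.0, 463.7, 237.0], [0.0, 0.0, 1.0]] [[-0.003, -0.996, 0.086, 0.495], [-0.999, -0.001, -0.039, 0.048], [0.038, -0.086, -0.996, 0.699], [0.0, 0.0, 0.0, 1.0]]
side [[495.1, 0.0, 313.4], [0.0, 495.1, 234.7], [0.0, 0.0, 1.0]] [[-0.713, -0.366, 0.598, 0.108], [-0.701, 0.376, -0.606, 0.482], [-0.003, -0.851, -0.525, 0.439], [0.0, 0.0, 0.0, 1.0]]
```

View pics/top0.png

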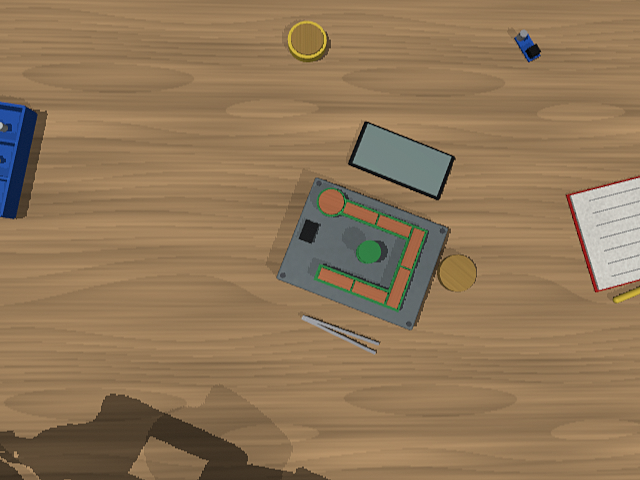

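View pics/side0.png

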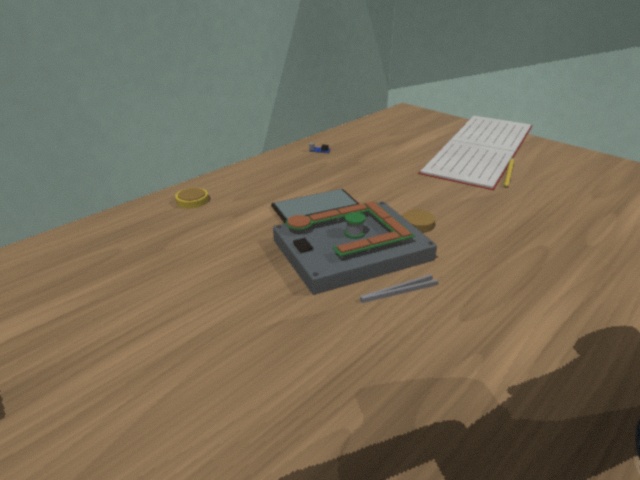

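The top view shows the round pad at (331,202), the first corner near (417,232), the second near (397,300) and the square end near (320,272). The spool is at (370,251), the tin at (458,272), the phone above the trainer and the tweezers below it. The side view agrees.

```bash
cat > h.py <<'E'
import numpy as np,cv2
from station import manip,cams
from scipy.spatial.transform import Rotation as R
P=np.array([[-70,50],[-25,50],[26,50],[62,29.75],[62,-29.75],[26,-50],[-25,-50]])/1000
def ray(n,px,z):
    i=cams.camera_info(n);K,T=np.array(i["K"]),np.array(i["T"])
    d=np.c_[px,np.ones(len(px))]@np.linalg.inv(K).T@T[:3,:3].T
    return (T[:3,3]+d*((z-T[2,3])/d[:,2])[:,None])[:,:2]
def fit(A,B):
    a,b=A-A.mean(0),B-B.mean(0);U,_,V=np.linalg.svd(a.T@b);D=np.diag([1,np.linalg.det(V.T@U.T)])
    r=V.T@D@U.T;return r,B.mean(0)-r@A.mean(0)
def pieces(img,lo=40):
    h=cv2.cvtColor(img,cv2.COLOR_RGB2HSV);m=cv2.inRange(h,(5,120,120),(14,255,255))
    n,l,st,c=cv2.connectedComponentsWithStats(m,connectivity=4);k=[i for i in range(1,n) if st[i,4]>lo]
    return c[k],st[k,4],m
E
python3 - <<'E'
from h import *
for n in("top","side"):
    img=cv2.imread(f"pics/{n}0.png")[:,:,::-1].copy()
    c,a,m=pieces(img);print(n,np.c_[c,a].round(1).tolist())
    print(ray(n,c,.047).round(4).tolist())
E
```

```text
top [[330.9, 201.5, 485.0], [360.3, 212.8, 358.0], [393.7, 225.7, 362.0], [412.4, 248.0, 438.0], [335.4, 278.5, 369.0], [398.0, 287.3, 447.0], [369.3, 291.5, 366.0]]
[[0.6017, 0.0152], [0.5857, -0.0268], [0.5673, -0.0743], [0.5354, -0.1005], [0.4926, 0.0092], [0.4801, -0.0791], [0.4742, -0.0384]]
side [[377.3, 209.2, 137.0], [351.9, 207.9, 116.0], [324.4, 214.1, 124.0], [298.7, 220.4, 175.0], [396.8, 225.8, 162.0], [383.7, 237.1, 150.0], [353.6, 244.9, 159.0]]
[[0.5352, -0.1009], [0.568, -0.0752], [0.5861, -0.0282], [0.6013, 0.0148], [0.4801, -0.0796], [0.4743, -0.039], [0.4926, 0.0087]]
```

Run:
```python
from h import *
B=[]
for n,o in(("top",[0,1,2,3,5,6,4]),("side",[3,2,1,0,4,5,6])):
    img=cv2.imread(f"pics/{n}0.png")[:,:,::-1].copy()
    c,a,m=pieces(img);B.append(ray(n,c[o],.047))
B=np.mean(B,0);r,t=fit(P,B)
yaw=np.degrees(np.arctan2(r[1,0],r[0,0]));print("t",t,"yaw",yaw,"res mm",((B-(P@r.T+t))*1e3).round(1).tolist())
img=cv2.imread("pics/top0.png");h=cv2.cvtColor(img,cv2.COLOR_BGR2HSV);g=cv2.inRange(h,(45,100,60),(85,255,255))
n,l,st,c=cv2.connectedComponentsWithStats(cv2.morphologyEx(g,cv2.MORPH_OPEN,np.ones((9,9))));print("spool px",c[1:],st[1:,4],"trainer mm",(ray("top",c[1:],.06)-t)@r*1e3)
np.savez("pose.npz",r=r,t=t)
s=manip.sense();M=R.from_quat(s["tool_rot"]).as_matrix();print("tool\n",M.round(3),"tool x yaw",np.degrees(np.arctan2(M[1,0],M[0,0])))
W=np.array([[-70,50],[62,50],[62,-50],[-42,-50]])/1e3@r.T+t;print("way",W.round(4).tolist())
print("shift to start cm",(M.T@(np.r_[W[0],.15]-s["tcp_pos"])*100).round(2))
```

```text
t [ 0.53012685 -0.03238589] yaw -111.13517135308604 res mm [[-0.5, 0.1], [0.1, -0.4], [0.3, -0.1], [-0.2, 0.3], [0.1, 0.1], [0.1, -0.1], [0.1, 0.0]]
spool px [[368.12471655 251.63038549]] [441] trainer mm [[3.21317399 0.66634233]]
tool
 [[-0.938  0.346 -0.001]
 [ 0.346  0.938 -0.002]
 [ 0.    -0.002 -1.   ]] tool x yaw 159.78595335839802
way [[0.602, 0.0149], [0.5544, -0.1082], [0.4611, -0.0722], [0.4986, 0.0248]]
shift to start cm [-55.99 -40.22  10.  ]
```

Call:
carry_out([
  [[-3, -2, 0, 0, 0, 0, 0], [-6, -4.5, 0, 0, 0, 0, 0], [-9, -6.5, 0, 0, 0, 0, 0], [-12, -8.6, 1, 0, 0, 0, 0], [-15, -10.8, 2, 0, 0, 0, 0], [-18, -13, 3, 0, 0, 0, 0], [-21, -15, 4, 0, 0, 0, 0], [-24, -17.2, 5, 0, 0, 0, 0], [-27, -19.4, 6, 0, 0, 0, 0], [-30, -21.5, 7, 0, 0, 0, 0], [-33, -23.7, 8, 0, 0, 0, 0], [-36, -25.9, 8, 0, 0, 0, 0]],
])

```text
t: 1.1
tcp_pos: [0.4636, 0.2171, 0.1684]
tool_rot: [0.175, 0.984, -0.001, -0.002]
force: [0.3, 1.2, 0.8]
finger_gap: -0.002
gripper_force: 0.0
```

Call:
carry_out([
  [[-3, -2.1, 0, 0, 0, 0, 0], [-6, -4.3, 0, 0, 0, 0, 0], [-9, -6.4, 0, 0, 0, 0, 0], [-12, -8.6, 0, 0, 0, 0, 0], [-15, -10.8, 0, 0, 0, 0, 0], [-18, -13, 0, 0, 0, 0, 0], [-19.4, -13.8, 0, 0, 0, 0, 0], [-20, -14.3, 0, 0, 0, 0, 0], [-20, -14.3, 0, 0, 0, 0, 0], [-20, -14.3, 0, 0, 0, 0, 0]],
])

```text
t: 1.93
tcp_pos: [0.6013, 0.0164, 0.1697]
tool_rot: [0.176, 0.984, 0.0, -0.001]
force: [-0.3, 0.1, -0.2]
finger_gap: 0.001
gripper_force: 0.0
```

```bash
cat > st.py <<'E'
from h import *
d=np.load("pose.npz");r,t=d["r"],d["t"]
s=manip.sense();M=R.from_quat(s["tool_rot"]).as_matrix();p=np.array(s["tcp_pos"])
print("t",s["t"],"tcp",p.round(4),"F",np.round(s["force"],2),"gap",s["finger_gap"],"tr mm",((p[:2]-t)@r*1e3).round(1),"\n",M.round(3))
for q in[[-70,50],[62,50],[62,-50],[-42,-50]]:
    w=np.array(q)/1e3@r.T+t;print(q,(M.T@(np.r_[w,.069]-p)*100).round(2))
E
python3 - <<'E'
from st import *
a=cams.snapshot("side");cv2.imwrite("pics/s1.png",cv2.resize(a[120:320,200:480],(784,560))[:,:,::-1])
E
```

```text
t 1.9333 tcp [0.6013 0.0164 0.1697] F [-0.3   0.07 -0.22] gap 0.0011991505264010154 tr mm [-71.2  48.8] 
 [[-0.938  0.346 -0.002]
 [ 0.346  0.938  0.001]
 [ 0.002 -0.    -1.   ]]
[-70, 50] [-0.14 -0.12 10.07]
[62, 50] [  0.07 -13.32  10.07]
[62, -50] [ 10.07 -13.16  10.1 ]
[-42, -50] [ 9.9  -2.76 10.1 ]
```

View pics/s1.png

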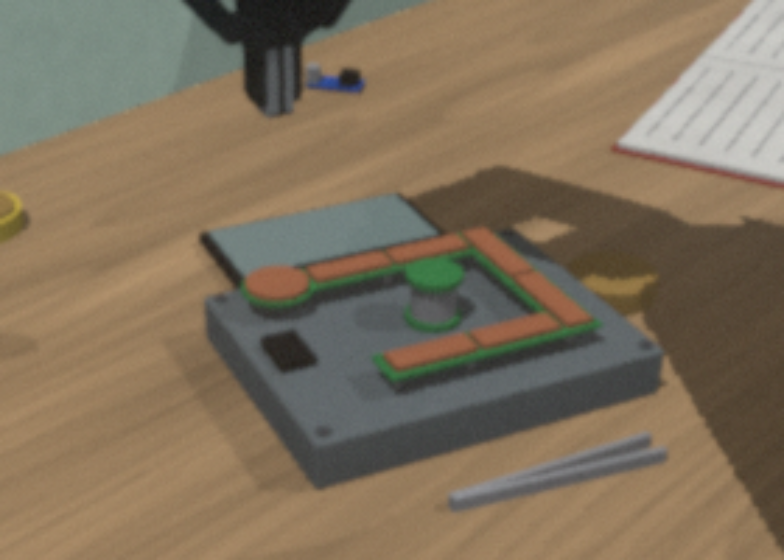

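The crop shows the closed fingers directly above the round pad (tip near crop (275,110)), with nothing disturbed. I'll descend until contact.

Call:
carry_out([
  [[-0.14, -0.12, 2, 0, 0, 0, 0], [-0.14, -0.12, 4, 0, 0, 0, 0], [-0.14, -0.12, 6, 0, 0, 0, 0], [-0.14, -0.12, 7.5, 0, 0, 0, 0], [-0.14, -0.12, 8.5, 0, 0, 0, 0], [-0.14, -0.12, 9.2, 0, 0, 0, 0], [-0.14, -0.12, 9.6, 0, 0, 0, 0], [-0.14, -0.12, 9.6, 0, 0, 0, 0], [-0.14, -0.12, 9.6, 0, 0, 0, 0]],
])

```text
t: 2.73
tcp_pos: [0.6037, 0.0144, 0.0748]
tool_rot: [0.175, 0.985, 0.0, 0.0]
force: [0.8, -0.2, 0.2]
finger_gap: 0.004
gripper_force: 0.0
```

Call:
carry_out([
  [[0, 0, 0.1, 0, 0, 0, 0], [0, 0, 0.2, 0, 0, 0, 0], [0, 0, 0.3, 0, 0, 0, 0], [0, 0, 0.4, 0, 0, 0, 0], [0, 0, 0.5, 0, 0, 0, 0], [0, 0, 0.6, 0, 0, 0, 0], [0, 0, 0.7, 0, 0, 0, 0], [0, 0, 0.8, 0, 0, 0, 0], [0, 0, 0.8, 0, 0, 0, 0], [0, 0, 0.8, 0, 0, 0, 0]],
])

```text
t: 3.57
tcp_pos: [0.6034, 0.0142, 0.0662]
tool_rot: [0.175, 0.984, -0.0, -0.0]
force: [-0.5, 1.2, 0.6]
finger_gap: -0.001
gripper_force: 0.0
```

Run:
```python
from st import *
a=cams.snapshot("side");cv2.imwrite("pics/s2.png",cv2.resize(a[120:320,200:480],(784,560))[:,:,::-1])
F=[]
for _ in range(4): cams.snapshot("top");F.append(manip.sense()["force"])
print(np.round(F,2).tolist())
```

```text
t 3.5667 tcp [0.6034 0.0142 0.0662] F [-0.52  1.22  0.59] gap -0.0010821990742943004 tr mm [-69.8  51.5] 
 [[-0.938  0.346 -0.   ]
 [ 0.346  0.938  0.   ]
 [ 0.    -0.    -1.   ]]
[-70, 50] [ 0.15  0.02 -0.28]
[62, 50] [  0.37 -13.18  -0.28]
[62, -50] [ 10.36 -13.02  -0.28]
[-42, -50] [10.2  -2.62 -0.28]
[[-0.72, -0.91, 0.5], [1.2, 0.42, 0.08], [0.48, 0.1, -0.56], [0.7, 0.33, -0.49]]
```

View pics/s2.png

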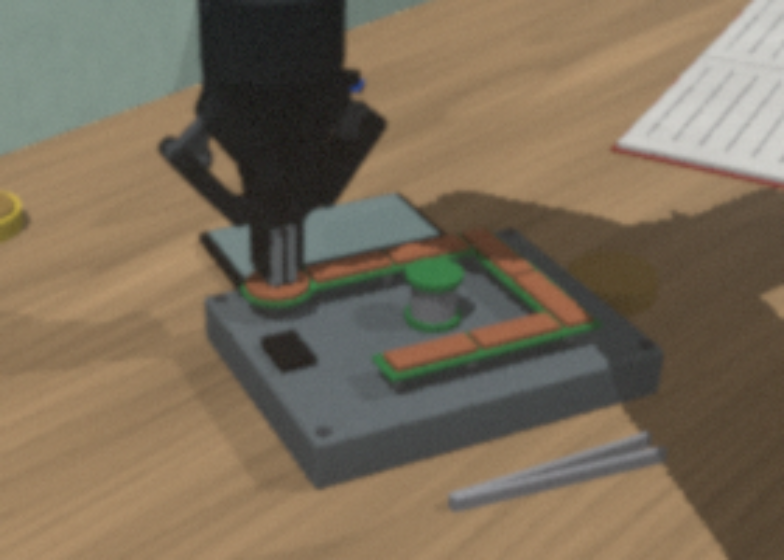

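The crop shows the fingertips on or just above the round pad at (280,283). The readings are noisy, so I'll average them after pressing a little further.

Call:
carry_out([
  [[0, 0, 0.1, 0, 0, 0, 0], [0, 0, 0.2, 0, 0, 0, 0], [0, 0, 0.3, 0, 0, 0, 0], [0, 0, 0.3, 0, 0, 0, 0]],
])

```text
t: 4.15
tcp_pos: [0.6035, 0.0142, 0.0634]
tool_rot: [0.176, 0.984, 0.0, 0.0]
force: [0.1, -0.0, 1.6]
finger_gap: -0.0
gripper_force: 1.1
```

```bash
cat > av.py <<'E'
from h import *
d=np.load("pose.npz");r,t=d["r"],d["t"]
F=[];p=[];q=[]
for _ in range(12):
    cams.snapshot("side");s=manip.sense();F.append(s["force"]);p.append(s["tcp_pos"]);q.append(s["tool_rot"])
p=np.mean(p,0);M=R.from_quat(q).mean().as_matrix()
print("t",s["t"],"F",np.mean(F,0).round(2),"sd",np.std(F,0).round(2),"tcp",p.round(4),"tr mm",((p[:2]-t)@r*1e3).round(1),"tool z",M[:,2].round(4))
for w in[[-70,50],[62,50],[62,-50],[-42,-50]]: print(w,(M.T@(np.r_[np.array(w)/1e3@r.T+t,.063]-p)*100).round(2))
E
python3 av.py
```

```text
t 4.75 F [-0.18  0.24  2.25] sd [0.34 0.59 0.53] tcp [0.6035 0.0142 0.0634] tr mm [-69.9  51.7] tool z [ 2.e-04 -0.e+00 -1.e+00]
[-70, 50] [0.17 0.02 0.04]
[62, 50] [  0.38 -13.18   0.04]
[62, -50] [ 10.38 -13.02   0.04]
[-42, -50] [10.21 -2.62  0.04]
```

Fz is about 2.3 N, roughly 2.6 mm of give, which matches the geometry. I'll stroke along the first leg at that depth.

Call:
carry_out([
  [[0.17, -0.3, 0.02, 0, 0, 0, 0], [0.18, -0.8, 0.04, 0, 0, 0, 0], [0.2, -1.4, 0.04, 0, 0, 0, 0], [0.2, -2, 0.04, 0, 0, 0, 0], [0.21, -2.6, 0.04, 0, 0, 0, 0], [0.22, -3.2, 0.04, 0, 0, 0, 0], [0.23, -3.8, 0.04, 0, 0, 0, 0], [0.24, -4.4, 0.04, 0, 0, 0, 0], [0.25, -5, 0.04, 0, 0, 0, 0], [0.26, -5.6, 0.04, 0, 0, 0, 0], [0.27, -6.2, 0.04, 0, 0, 0, 0], [0.28, -6.6, 0.04, 0, 0, 0, 0]],
])

```text
t: 5.75
tcp_pos: [0.5777, -0.0476, 0.0629]
tool_rot: [0.176, 0.984, -0.0, -0.0]
force: [0.6, 2.2, 3.4]
finger_gap: 0.001
gripper_force: 1.2
```

```bash
python3 av.py
```

```text
t 6.35 F [-0.83 -1.9   2.39] sd [0.33 0.37 0.25] tcp [ 0.5777 -0.0473  0.0629] tr mm [-3.3 49.8] tool z [-5.e-04 -5.e-04 -1.e+00]
[-70, 50] [-0.13  6.67 -0.02]
[62, 50] [ 0.09 -6.53 -0.01]
[62, -50] [ 1.008e+01 -6.360e+00 -1.000e-02]
[-42, -50] [ 9.91  4.03 -0.01]
```

Call:
carry_out([
  [[0.01, -0.4, 0, 0, 0, 0, 0], [0.02, -1, 0, 0, 0, 0, 0], [0.03, -1.6, 0, 0, 0, 0, 0], [0.04, -2.2, 0, 0, 0, 0, 0], [0.05, -2.8, 0, 0, 0, 0, 0], [0.06, -3.4, 0, 0, 0, 0, 0], [0.07, -4, 0, 0, 0, 0, 0], [0.08, -4.6, 0, 0, 0, 0, 0], [0.09, -5.2, 0, 0, 0, 0, 0], [0.09, -5.8, 0, 0, 0, 0, 0], [0.09, -6.3, 0, 0, 0, 0, 0], [0.09, -6.55, 0, 0, 0, 0, 0]],
])

```text
t: 7.35
tcp_pos: [0.5542, -0.1088, 0.0629]
tool_rot: [0.176, 0.984, -0.0, -0.0]
force: [0.4, 2.6, 2.6]
finger_gap: 0.004
gripper_force: 1.2
```

```bash
python3 av.py
python3 - <<'E'
from h import *
a=cams.snapshot("top");cv2.imwrite("pics/t3.png",a[120:400,220:520,::-1]);h=cams.snapshot("side");cv2.imwrite("pics/s3.png",cv2.resize(h[120:320,200:480],(784,560))[:,:,::-1])
for n,i in(("top",a),("side",h)): c,ar,m=pieces(i);print(n,np.c_[c,ar].round(1).tolist())
E
```

```text
t 7.95 F [-0.93 -1.81  2.48] sd [0.5  0.51 0.47] tcp [ 0.5544 -0.1084  0.0629] tr mm [62.1 50. ] tool z [-2.e-04 -6.e-04 -1.e+00]
[-70, 50] [-0.21 13.21 -0.02]
[62, 50] [ 0.    0.01 -0.01]
[62, -50] [10.    0.18 -0.01]
[-42, -50] [ 9.83 10.58 -0.02]
top [[330.7, 201.9, 479.0], [360.1, 213.2, 353.0], [387.4, 225.6, 168.0], [409.3, 254.2, 280.0], [335.3, 278.5, 364.0], [397.6, 287.2, 445.0], [369.0, 291.5, 367.0]]
side [[336.2, 213.3, 266.0], [390.0, 222.2, 293.0], [298.6, 222.2, 189.0], [383.7, 239.1, 165.0], [353.4, 246.9, 173.0]]
```

View pics/s3.png

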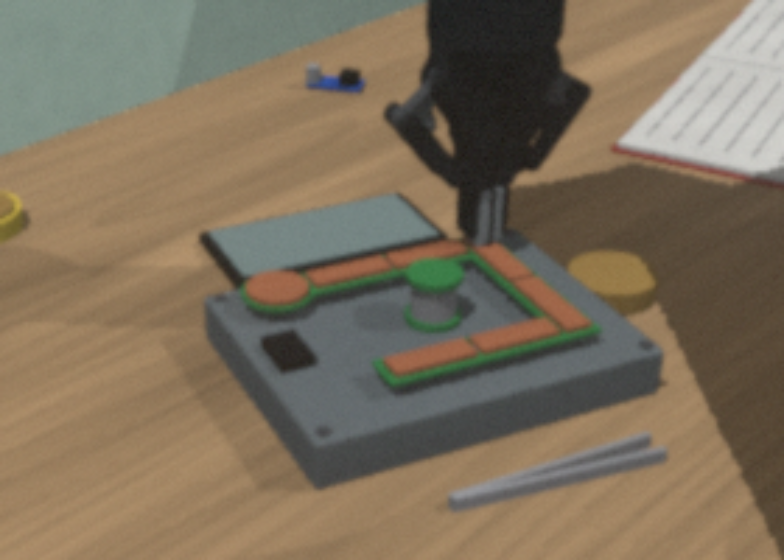

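The trainer has not shifted: the piece centroids agree to about 0.4 px. The fingertips are at the first corner, crop (485,240). Next is the cross leg.

Call:
carry_out([
  [[0.3, 0, 0, 0, 0, 0, 0], [0.7, 0.01, 0, 0, 0, 0, 0], [1.1, 0.02, 0, 0, 0, 0, 0], [1.5, 0.03, 0, 0, 0, 0, 0], [2, 0.04, 0, 0, 0, 0, 0], [2.5, 0.05, 0, 0, 0, 0, 0], [3, 0.06, 0, 0, 0, 0, 0], [3.5, 0.06, 0, 0, 0, 0, 0], [4, 0.07, 0, 0, 0, 0, 0], [4.5, 0.08, 0, 0, 0, 0, 0], [4.8, 0.09, 0, 0, 0, 0, 0], [5, 0.09, 0, 0, 0, 0, 0]],
])

```text
t: 9.05
tcp_pos: [0.5073, -0.0896, 0.0629]
tool_rot: [0.176, 0.984, 0.0, -0.0]
force: [2.0, -0.3, 2.5]
finger_gap: 0.002
gripper_force: 1.2
```

```bash
python3 av.py
```

```text
t 9.65 F [-0.53  0.26  2.75] sd [0.9  0.45 0.45] tcp [ 0.5071 -0.0895  0.0627] tr mm [61.6 -0.9] tool z [-1.9e-03  8.0e-04 -1.0e+00]
[-70, 50] [-5.3  13.07 -0.04]
[62, 50] [-5.09 -0.12 -0.04]
[62, -50] [ 4.91  0.04 -0.02]
[-42, -50] [ 4.74 10.44 -0.02]
```

Call:
carry_out([
  [[0.3, 0, 0, 0, 0, 0, 0], [0.7, 0.01, 0, 0, 0, 0, 0], [1.1, 0.02, 0, 0, 0, 0, 0], [1.5, 0.03, 0, 0, 0, 0, 0], [2, 0.04, 0, 0, 0, 0, 0], [2.5, 0.05, 0, 0, 0, 0, 0], [3, 0.05, 0, 0, 0, 0, 0], [3.5, 0.06, 0, 0, 0, 0, 0], [4, 0.07, 0, 0, 0, 0, 0], [4.4, 0.07, 0, 0, 0, 0, 0], [4.8, 0.08, 0, 0, 0, 0, 0], [4.95, 0.08, 0, 0, 0, 0, 0]],
])

```text
t: 10.65
tcp_pos: [0.4609, -0.0716, 0.0629]
tool_rot: [0.175, 0.984, 0.0, -0.0]
force: [1.1, 0.1, 2.1]
finger_gap: 0.002
gripper_force: 1.2
```

```bash
python3 av.py
```

```text
t 11.25 F [-0.64  0.24  2.69] sd [0.88 0.48 0.58] tcp [ 0.4608 -0.0716  0.0627] tr mm [ 61.6 -50.5] tool z [-2.1e-03  8.0e-04 -1.0e+00]
[-70, 50] [-10.26  12.99  -0.05]
[62, 50] [-10.05  -0.21  -0.05]
[62, -50] [-0.05 -0.04 -0.03]
[-42, -50] [-0.22 10.35 -0.03]
```

Call:
carry_out([
  [[-0.03, 0.3, 0, 0, 0, 0, 0], [-0.05, 0.7, 0, 0, 0, 0, 0], [-0.06, 1.1, 0, 0, 0, 0, 0], [-0.07, 1.6, 0, 0, 0, 0, 0], [-0.08, 2.1, 0, 0, 0, 0, 0], [-0.09, 2.6, 0, 0, 0, 0, 0], [-0.1, 3.1, 0, 0, 0, 0, 0], [-0.11, 3.6, 0, 0, 0, 0, 0], [-0.12, 4.1, 0, 0, 0, 0, 0], [-0.12, 4.6, 0, 0, 0, 0, 0], [-0.13, 5, 0, 0, 0, 0, 0], [-0.13, 5.2, 0, 0, 0, 0, 0]],
])

```text
t: 12.25
tcp_pos: [0.4811, -0.023, 0.0629]
tool_rot: [0.175, 0.985, 0.0, -0.0]
force: [-0.3, -2.6, 1.8]
finger_gap: -0.001
gripper_force: 1.3
```

```bash
python3 av.py
```

```text
t 12.85 F [0.6  1.92 2.54] sd [0.4  0.55 0.4 ] tcp [ 0.481  -0.0234  0.0629] tr mm [  9.3 -49.1] tool z [ 2.e-04  4.e-04 -1.e+00]
[-70, 50] [-1.003e+01  7.770e+00 -1.000e-02]
[62, 50] [-9.82 -5.42 -0.01]
[62, -50] [ 0.17 -5.27 -0.01]
[-42, -50] [ 0.01  5.13 -0.01]
```

Call:
carry_out([
  [[0.04, 0.3, 0, 0, 0, 0, 0], [0.04, 0.7, 0, 0, 0, 0, 0], [0.04, 1.1, 0, 0, 0, 0, 0], [0.03, 1.6, 0, 0, 0, 0, 0], [0.03, 2.1, 0, 0, 0, 0, 0], [0.03, 2.6, 0, 0, 0, 0, 0], [0.02, 3.1, 0, 0, 0, 0, 0], [0.02, 3.6, 0, 0, 0, 0, 0], [0.02, 4.1, 0, 0, 0, 0, 0], [0.01, 4.6, 0, 0, 0, 0, 0], [0.01, 5, 0, 0, 0, 0, 0], [0.01, 5.1, 0, 0, 0, 0, 0]],
])

```text
t: 13.85
tcp_pos: [0.4987, 0.0249, 0.0629]
tool_rot: [0.175, 0.985, 0.0, 0.0]
force: [-0.8, -1.8, 2.0]
finger_gap: -0.005
gripper_force: 1.3
```

```bash
python3 av.py
```

```text
t 14.45 F [0.3  2.3  2.47] sd [0.32 0.62 0.49] tcp [0.4986 0.0245 0.0629] tr mm [-41.7 -49.9] tool z [ 3.e-04  4.e-04 -1.e+00]
[-70, 50] [-10.04   2.67  -0.  ]
[62, 50] [-9.830e+00 -1.052e+01 -1.000e-02]
[62, -50] [ 1.700e-01 -1.037e+01 -1.000e-02]
[-42, -50] [ 0.01  0.03 -0.01]
```

The last piece is reached, so I'll lift straight up.

Call:
carry_out([
  [[0, 0, -0.2, 0, 0, 0, 0], [0, 0, -0.5, 0, 0, 0, 0], [0, 0, -1, 0, 0, 0, 0], [0, 0, -2, 0, 0, 0, 0], [0, 0, -4, 0, 0, 0, 0], [0, 0, -6, 0, 0, 0, 0], [0, 0, -8, 0, 0, 0, 0], [0, 0, -10, 0, 0, 0, 0], [0, 0, -12, 0, 0, 0, 0], [0, 0, -12, 0, 0, 0, 0], [0, 0, -12, 0, 0, 0, 0]],
])

```text
t: 15.37
tcp_pos: [0.4989, 0.024, 0.1845]
tool_rot: [0.175, 0.984, -0.0, 0.002]
force: [1.1, 0.2, -0.1]
finger_gap: 0.002
gripper_force: 0.0
```

Run:
```python
from h import *
h=cams.snapshot("side");cv2.imwrite("pics/s4.png",cv2.resize(h[120:320,200:480],(784,560))[:,:,::-1])
c,ar,m=pieces(h);print(np.c_[c,ar].round(1).tolist(),manip.sense()["tcp_pos"])
```

```text
[[337.0, 211.4, 269.0], [298.8, 220.5, 187.0], [400.0, 228.8, 116.0], [383.3, 237.2, 171.0], [354.0, 244.9, 175.0]] [0.49817265 0.02417168 0.18337274]
```

View pics/s4.png

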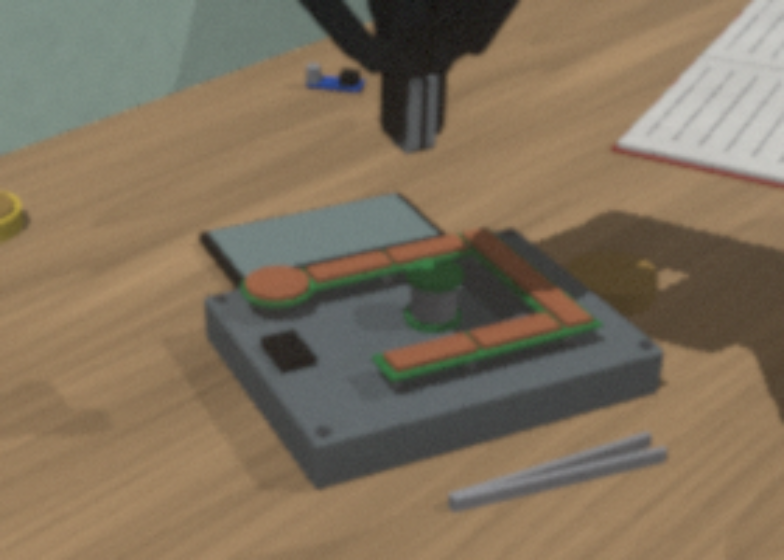

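The gripper is clear above the trainer, tip at crop (412,148). The strip has sprung back and everything is in place.

```bash
python3 -c "
from station import sign_off
print(sign_off())"
```

```text
the job is handed in; nothing more can be done
None
```

I ran the closed fingertips over all seven copper pieces in order, pressing at an average of about 2.5 N (roughly 3 mm of give), then lifted clear and handed the job in at about 15 s; the last pictures show the trainer and the other things where they were.

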